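# Open the label printer for a new roll

## Task

The roll in the desktop label printer is used up: open the printer for the fresh one. Press down the release tab at the front of the printer with the fingertips so that the lid springs up, let the tab come back up, then push the lid up and over from its front edge until it rests fully open against its stop. Touch and push only: grip or lift nothing, do not shove the printer out of its place, and leave the things standing around it where they are.

Things in the scene. Friction and masses are not known exactly. Their poses are not given: they have to be found in the camera images.
- printer: the desktop label printer, loose on the bench on four rubber feet, 2.1 to 2.8 kg. Dark base 235 mm deep (x from -125 front to +110 rear), 170 mm wide, light grey lid on top, 123 mm high in all when shut. Origin on the bench under the printer, x to its rear (hinge), y to its left as seen from its front, z up; its front (tab side) faces roughly towards the robot. The front 43 mm of the base is a low shoulder, top at z = 66 mm, in whose middle the release tab lies
- tab_top (a point): middle of the top face of the release tab, a light grey ridged pad 30 mm (x) by 50 mm (y) at the front of the printer, in its frame at x = -107, y = 0, z = 72 mm (6 mm above the shoulder beside it). The lid's front edge lies 18 mm behind this point. The point moves with the tab
- release_tab (a joint): how far the release tab is pressed, rad: 0 up, 0.16 fully down (the pad's middle then 8 mm lower). It pivots 50 mm behind the pad's middle; the latch lets go at about 0.09 (4 to 5 mm down). Its spring needs about 2 N to start and 4 N fully down, and brings it back up when let go
- lid (a joint): opening angle of the lid, rad: 0 shut and latched, 1.85 fully open against its stop. When the latch lets go, a spring pin raises the lid to about 0.5 within 0.6 s and holds it there; from there it moves freely (about 0.3 N m to raise it), drops back to 0.5 if let go before about 1.3, and beyond about 1.4 falls open by its own weight to the stop
- lid_ledge (a point): middle of the lower front edge of the lid's finger ledge (100 mm wide, 8 mm deep, 6 mm thick, along the foot of the lid's front wall): the place to push from below. It moves with the lid, 197 mm from the hinge axis: at z = 76 mm when shut, about 172 mm at the sprung-up angle, 286 mm at most. Above the ledge is the lid's front wall, 28 mm tall, then a sloping panel up to the flat top; behind it the lid is a hollow shell, 42 mm deep inside
- lid_hinge (a point): middle of the hinge axis on the printer's rear edge, in the printer's frame at x = 108, y = 0, z = 88 mm; the axis runs along the printer's y. When open, the lid reaches 95 mm behind this axis
- label_roll: a fresh roll of labels standing on end beside the printer: white ring 92 mm across, 40 mm bore, 100 mm tall, origin under its middle; it stays where it is
- flange: a turned steel flange lying flat beside the printer: 104 mm across, 35 mm high, with a hub, origin under its middle; it stays where it is
- bolt_bin: an open plastic bin with bolts, 150 x 100 x 70 mm high, origin under its middle; it stays where it is
- carton: a small closed cardboard carton, 130 x 100 x 60 mm high, origin under its middle; it stays where it is
- vee_block: a steel V-block, 70 x 50 x 38 mm high, origin under its middle; it stays where it is
- scanner: a handheld code reader lying on the bench, 200 x 66 x 52 mm high, origin under its middle; it stays where it is
- spanner: a 170 mm steel spanner lying flat, origin under its middle; it stays where it is

How it is judged:
By the outcome, as a careful person would: the job done as asked, in the order asked, and still so for the second after the job is handed in, with the robot touching nothing.
It also fails if it takes over 45 s, if anything falls off the work surface, if the arm or the gripper's body presses on something with over 40 N, if the wrist force passes 120 N, or if a joint passes its speed limit or range.

## Robot

A 6-joint arm with a two-finger parallel gripper is mounted at the origin on the work surface. World frame = base frame: x ahead of the robot, y to its left, z up, the work surface at z = 0. Lengths are in m, angles in rad, forces in N, time in s.
With the tool pointing down it reaches from about 0.425 to 0.95 m from the base axis. Payload 3.5 kg.
Tool frame: the origin (TCP) lies on the centre line of the jaws, within the pads' length; the fingertips stand ahead of it and the grasp point (between the pads) lies 11 mm behind it (tips_ahead is the z of the fingertips in the tool frame, in m); z points along the fingers, y is the direction in which the jaws open and shut (so a half turn about z gives the same grasp; the last joint's range is limited). The gripper opens to 85 mm and grips with 20 to 120 N. Pads are 22 mm wide; open, the fingers measure 114 mm over their backs; the gripper's body (76 mm by 85 mm) begins 54 mm behind the grasp point. The pads swing forward as they close: fully open they stand 13 mm farther back than shut.
Start: joints at [-1.35, 0.286, 1.577, -0, 1.279, -0.15], TCP at [0.245, -0.629, 0.239] pointing down, gripper open.
Joint ranges: [-2.77, 2.77], [-0.9, 2.22], [0.21, 2.48], [-1.53, 4.67], [0.24, 2.81], [-2.84, 2.84]. Speed limits (rad/s): [2.79, 2.79, 3.14, 3.14, 3.14, 3.14].

## Interface

Orientations are given as a unit quaternion [x, y, z, w].
In Python, from plant import * gives the robot as it stands. The module is installed in compiled form; this text tells all that it offers.
- The arm moves only by the tool move_arm, never from a script. Its arguments are lists of equal length, an entry for each row: "linear": the shift along the world's x, y, z in m, a list of three; "twist": the turn, a rotation vector about the world's x, y, z in degrees, a list of three. A call has 1 to 20 rows; each row shifts and turns the pose as measured when the row begins; what a row does not reach is not made up. A row lasts 1/12 s, in which the tool goes at most 41.7 mm and 7.16 degrees, less where a joint would pass 70% of its speed; a pose out of reach is approached as far as the arm can. A call is refused whole if a number of a shift passes 0.0417 or a number of a turn 7.16, either way. A call with a gripper value outside its range is refused whole. "grip" is the opening, from 0 (shut) to 1 (fully open), set as the call begins (left out, the last holds). The fingers move at their own pace and stop on an object; "force" is the grip in N (left out, the last holds). Time passes only in rows, so rows that do not move let the fingers close. It gives the time, the measured TCP pose, the force and the opening at its end, in the units of the state.
- get_state(): the state, without advancing time (a new reading comes with each control period).
- read_camera(name): name is "side" or "top"; returns a dict with "img" (400x640x3 uint8, blue, green, red), "depth" (400x640 float32, m along the optical axis (not along the pixel's ray), 0 where there is no reading), "fx", "fy", "cx", "cy" (pixels), "rvec" (rotation vector, rad) and "tvec" (3), from world to camera coordinates, as OpenCV has them. Camera axes: x right, y down, z forward; pixel columns grow to the right and rows downward; lengths in m; the calibration is good to about 2 mm. A picture is of the moment at which its call begins.
- sign_off(): hands the job in, once; it reports no verdict.
The state is a dict: "time": time; "qpos": joint angles; "dq": joint speeds; "joint_efforts": joint torques, N m; "eef_pos": TCP position; "tcp_rot": TCP orientation; "contact_force": force on the tool from outside, world axes, zero at the start; "wrist_torque": the same for the moment, N m; "opening": opening from 0.0 (shut) to 1.0 (fully open).
Only numpy, scipy, OpenCV 4.12 (cv2) and the standard library are available. Lean on these libraries where they do the work, as an engineer would, in place of code of your own. Each camera call takes 0.05 s, during which the arm holds its last target.

## Working session

There is one attempt and no reset: what is moved stays moved. The work goes in short steps, Python scripts to look and compute and a tool call to move; the robot and the scene stay as the last step left them, time stands still between calls to the robot, and variables do not carry over. Pictures are saved under pics/ and viewed, and the job is handed in when it is done.

Besides the shell and the picture viewer there is one more tool, called after "Call:" as name(argument=value, ...) on one line, values as JSON. move_arm: Moves the arm, as the interface text tells. Its arguments: {"type":"object","properties":{"linear":{"type":"array","items":{"type":"array","items":{"type":"number"}}},"twist":{"type":"array","items":{"type":"array","items":{"type":"number"}}},"grip":{"type":"number"},"force":{"type":"number"}},"required":["linear","twist"]}

```bash
mkdir -p pics; cat > h.py <<'E'
from plant import *
import numpy as np, cv2
from scipy.spatial.transform import Rotation as R
def cam(n,save=None):
    c=read_camera(n)
    if save: cv2.imwrite('pics/'+save,c['img'])
    return c
def world(c,u,v,z=None):
    Rm=cv2.Rodrigues(np.array(c['rvec']))[0]; t=np.array(c['tvec']).ravel()
    d=np.array([(u-c['cx'])/c['fx'],(v-c['cy'])/c['fy'],1.])
    o=-Rm.T@t; w=Rm.T@d
    if z is None: s=c['depth'][int(v),int(u)]
    else: s=(z-o[2])/w[2]
    return o+s*w
def proj(c,p):
    return cv2.projectPoints(np.array(p,float).reshape(-1,3),np.array(c['rvec']),np.array(c['tvec']),np.array([[c['fx'],0,c['cx']],[0,c['fy'],c['cy']],[0,0,1.]]),None)[0].reshape(-1,2)
def cloud(c):
    Rm=cv2.Rodrigues(np.array(c['rvec']))[0]; t=np.array(c['tvec']).ravel()
    v,u=np.mgrid[:400,:640]; D=c['depth']
    P=np.stack([(u-c['cx'])/c['fx']*D,(v-c['cy'])/c['fy']*D,D],-1)
    return (P-t)@Rm
E
python3 - <<'E'
from h import *
import plant;print([k for k in dir(plant) if k[0]!='_'][:40])
for n in('top','side'):
    c=cam(n,n+'0.png'); Rm=cv2.Rodrigues(np.array(c['rvec']))[0]; print(n,-Rm.T@np.array(c['tvec']).ravel(),Rm[2])
print(get_state()); 
try: print(tips_ahead)
except Exception as e: print(e)
E
```

```text
['Unreachable', 'get_state', 'read_camera', 'sign_off', 'tips_ahead']
top [0.36663433 0.05951114 1.12436353] [ 0.14788209  0.00580243 -0.98898798]
side [-0.07402229  0.73355749  0.60480623] [ 0.56111255 -0.66643092 -0.49094047]
{'time': 0.1, 'qpos': array([-1.35000042e+00,  2.87136100e-01,  1.57808492e+00,  2.15143649e-05,
        1.27859379e+00, -1.49955469e-01]), 'dq': array([ 0.00051425, -0.00099984, -0.0038112 ,  0.00173197,  0.00077679,
        0.00045309]), 'joint_efforts': array([ 1.98709909e-03, -4.07292581e+01, -2.93698668e+01, -7.40368500e-05,
        3.40784522e-03,  7.15481946e-06]), 'eef_pos': array([ 0.24449122, -0.62852467,  0.23801671]), 'tcp_rot': array([ 9.82867041e-01,  1.84312628e-01, -2.90551395e-05, -1.11074681e-03]), 'contact_force': array([-0.46992274, -1.02103045, -0.30624474]), 'wrist_torque': array([-0.02090397, -0.01686163,  0.01495233]), 'opening': 1.0001057840977274}
0.008
```

View pics/top0.png

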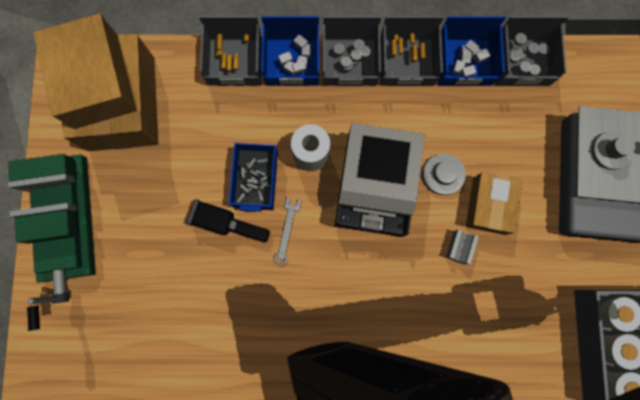

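View pics/side0.png

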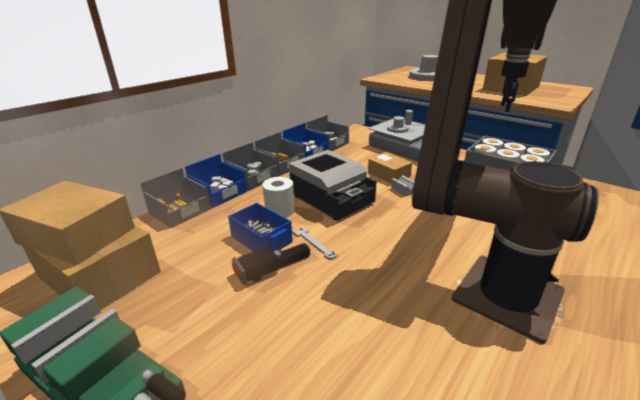

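The top view shows the printer at about (380,180), its tab near (373,222) and its front facing down the image, towards the robot. The roll stands to its left at (310,147) and the flange to its right at (444,174). Next I'll measure the pose.

```bash
python3 - <<'E'
from h import *
c=cam('top'); P=cloud(c)
im=c['img'][110:250,270:540]
cv2.imwrite('pics/z1.png',cv2.resize(im,None,fx=2.9,fy=2.9,interpolation=cv2.INTER_CUBIC))
# lid top plane & printer points
u0,u1,v0,v1=334,428,118,240
Q=P[v0:v1,u0:u1].reshape(-1,3); uv=np.mgrid[v0:v1,u0:u1].reshape(2,-1).T
for lo,hi in((.115,.13),(.06,.078),(.03,.2)):
    m=(Q[:,2]>lo)&(Q[:,2]<hi); q=Q[m]
    r=cv2.minAreaRect(q[:,:2].astype(np.float32)*1000); print(lo,m.sum(),r,q[:,2].mean())
# tab colour
g=c['img'].astype(int)[205:240,340:415]
m=(g.min(-1)>90)&(np.ptp(g,-1)<25)
n,l,s,ce=cv2.connectedComponentsWithStats(m.astype(np.uint8))
for i in range(1,n):
    if s[i,4]>15:
        u,v=ce[i]+[340,205]; print(s[i],u,v,world(c,u,v),world(c,u,v,.072))
E
```

```text
0.115 5634 ((609.3262939453125, -92.70157623291016), (169.99862670898438, 178.7768096923828), 81.05210876464844) 0.12323501472618335
0.06 1098 ((576.0702514648438, -85.67717742919922), (166.43621826171875, 217.81385803222656), 81.19904327392578) 0.06703512804221501
0.03 7897 ((582.8209228515625, -88.4254150390625), (170.3985137939453, 232.48223876953125), 81.11051177978516) 0.11047420468005707
[ 24   0  50   8 214] 395.35981308411215 207.20093457943926 [ 0.5136643  -0.12257953  0.10968971] [ 0.51912567 -0.12934323  0.072     ]
[ 14   3  41  22 282] 372.9432624113475 218.67730496453902 [ 0.49216449 -0.07671592  0.07063805] [ 0.49200224 -0.07653985  0.072     ]
```

View pics/z1.png

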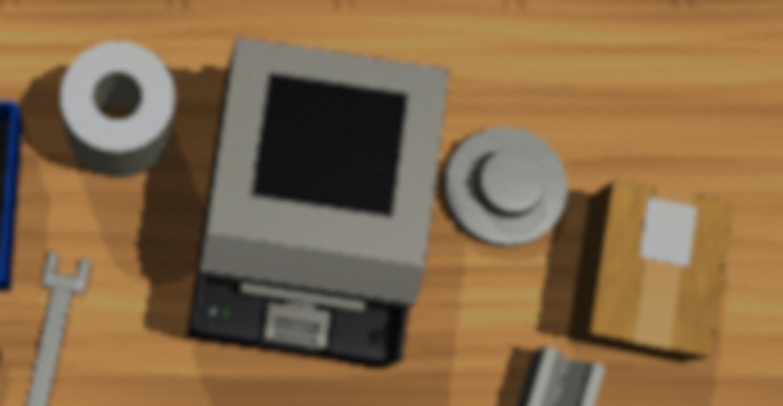

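Printer yaw is about -8.9°, which is nearly the azimuth of the tab from the base, so this is close to planar. I'll close the gripper, then go above and in front of the tab.

Call:
move_arm(linear=[[0.013,0.037,0.002],[0.013,0.037,0.002],[0.013,0.037,0.002],[0.013,0.037,0.002],[0.013,0.037,0.002],[0.013,0.037,0.002],[0.013,0.037,0.002],[0.013,0.037,0.002],[0.013,0.037,0.002],[0.013,0.037,0.002],[0.013,0.037,0.002],[0.013,0.037,0.002],[0.013,0.037,0.002],[0.013,0.037,0.002],[0.013,0.037,0.002]], twist=[[0,0,-2],[0,0,-2],[0,0,-2],[0,0,-2],[0,0,-2],[0,0,-2],[0,0,-2],[0,0,-2],[0,0,-2],[0,0,-2],[0,0,-2],[0,0,-2],[0,0,-2],[0,0,-2],[0,0,-2]], grip=0)

```text
time: 1.4
eef_pos: [0.4362, -0.0516, 0.2603]
tcp_rot: [0.995, -0.097, 0.001, -0.005]
contact_force: [1.5, -0.1, -0.3]
opening: -0.003
```

```bash
cat >> h.py <<'E'
import json
def log():
    s=get_state(); open('log.txt','a').write(json.dumps([list(map(float,s['qpos'])),list(map(float,s['eef_pos'])),list(map(float,s['tcp_rot']))])+'\n')
    p=np.array(s['eef_pos']); r=R.from_quat(s['tcp_rot']); m=r.as_matrix()
    print('t',round(s['time'],2),'q',np.round(s['qpos'],3),'p',np.round(p,4),'zax',np.round(m[:,2],3),'xax',np.round(m[:,0],3),'tip',np.round(p+tips_ahead*m[:,2],4),'F',np.round(s['contact_force'],1),'op',round(s['opening'],2))
E
python3 -c "
from h import *
log()"
```

```text
t 1.4 q [-0.355 -0.277  2.104  0.011  1.317  1.408] p [ 0.4362 -0.0516  0.2603] zax [ 0.002  0.01  -1.   ] xax [ 0.981 -0.194  0.   ] tip [ 0.4363 -0.0515  0.2523] F [ 1.5 -0.1 -0.3] op -0.0
```

Call:
move_arm(linear=[[0,0,0],[0,0,0],[0,0,0],[0,0,0],[0,0,0],[0,0,0],[0,0,0],[0,0,0]], twist=[[-0.8,-5,0],[-0.8,-5,0],[-0.8,-5,0],[-0.8,-5,0],[-0.8,-5,0],[-0.8,-5,0],[-0.8,-5,0],[-0.8,-5,0]])

```text
time: 2.07
eef_pos: [0.4434, -0.0396, 0.2639]
tcp_rot: [0.93, -0.078, 0.358, 0.017]
contact_force: [-48.2, 24.3, -59.9]
opening: -0.003
```

```bash
python3 -c "
from h import *
log(); cam('side','s1.png')"
```

```text
t 2.07 q [-0.428 -0.722  2.485  0.313  0.691  1.138] p [ 0.4434 -0.0396  0.2639] zax [ 0.664 -0.088 -0.743] xax [ 0.731 -0.132  0.669] tip [ 0.4487 -0.0403  0.2579] F [-48.2  24.3 -59.9] op -0.0
```

View pics/s1.png

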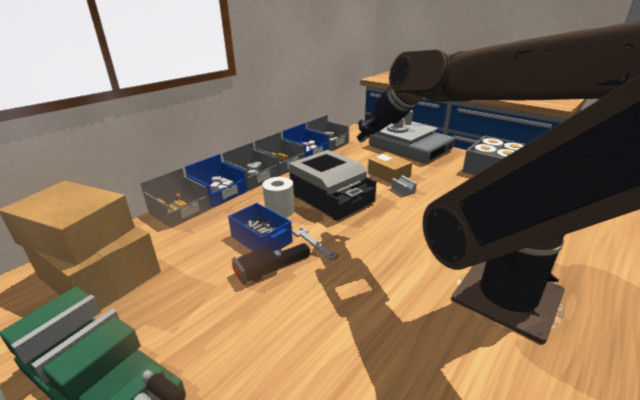

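The elbow is at its limit here, so I'll move outward and up before anything else.

Call:
move_arm(linear=[[0.015,-0.008,0.01],[0.02,-0.01,0.01],[0.02,-0.01,0.0]], twist=[[0,0,0],[0,0,0],[0,0,0]])

```text
time: 2.37
eef_pos: [0.4989, -0.0677, 0.2896]
tcp_rot: [0.928, -0.077, 0.365, 0.019]
contact_force: [-1.2, 0.7, 1.1]
opening: 0.002
```

```bash
python3 -c "
from h import *
log()"
```

```text
t 2.37 q [-0.437 -0.541  2.347  0.346  0.638  1.095] p [ 0.4989 -0.0677  0.2896] zax [ 0.675 -0.092 -0.732] xax [ 0.721 -0.128  0.681] tip [ 0.5043 -0.0684  0.2838] F [-1.2  0.7  1.1] op 0.0
```

```bash
cat > kin.py <<'E'
from h import *
from scipy.optimize import least_squares
Ry=lambda a:R.from_euler('y',a).as_matrix(); Rz=lambda a:R.from_euler('z',a).as_matrix()
def fk(q,p):
    h,ax,dy,L1,e,L2,T=p
    M=Rz(q[0]); x=np.array([0,0,h])+M@[ax,dy,0]
    M=M@Ry(q[1]); x=x+M@[0,0,L1]
    M=M@Ry(q[2]); x=x+M@[e,0,L2]
    M=M@Rz(q[3]); M=M@Ry(q[4]); x=x+M@[0,0,T]
    return x,M@Rz(q[5])
D=[json.loads(l) for l in open('log.txt')]
D.append([[-1.35,0.28714,1.57808,0,1.27859,-.14996],[.24449,-.62852,.23802],[.982867,.1843126,-2.9e-5,-.00111]])
f=lambda p:np.concatenate([fk(q,p)[0]-x for q,x,_ in D])
s=least_squares(f,[.3,0,.1,.4,0,.4,.2])
P=s.x
def ik(x,zax,q0,xax=None,pen=True):
    # xax: desired tool x
    g=lambda q:np.concatenate([(fk(q,P)[0]-x)*10,(fk(q,P)[1]@RT0-np.column_stack([xax,np.cross(zax,xax),zax])).ravel()])
    lo=[-2.77,-.9,.21,-1.53,.24,-2.84];hi=[2.77,2.22,2.45,4.67,2.81,2.84]
    r=least_squares(g,np.clip(q0,np.array(lo)+1e-3,np.array(hi)-1e-3),bounds=(lo,hi)); return r.x,np.abs(r.fun).max()
q,x,o=D[0]; RT0=fk(q,P)[1].T@R.from_quat(o).as_matrix()
if __name__=='__main__':
    print(P.round(4),np.abs(s.fun).max())
    for q,x,o in D: print(np.abs(fk(q,P)[1]@RT0-R.from_quat(o).as_matrix()).max())
E
python3 kin.py
```

```text
[0.2402 0.     0.1009 0.443  0.0205 0.5724 0.2413] 2.731463240895904e-06
4.440892098500626e-16
2.220446049250313e-16
2.220446049250313e-16
2.0899581749677298e-05
```

```bash
cat > plan.py <<'E'
from kin import *
y=np.deg2rad(-8.9); X=np.array([np.cos(y),np.sin(y),0]); Y=np.array([-np.sin(y),np.cos(y),0]); Z=np.array([0,0,1.])
C=np.array([.4838,-.073,0])+.107*X   # printer origin
def pw(x,yy,z): return C+X*x+Y*yy+Z*z
def axes(a,h=0):
    H=R.from_euler('z',h,degrees=True).as_matrix()
    a=np.deg2rad(a); return H@(X*np.sin(a)-Z*np.cos(a)), H@(X*np.cos(a)+Z*np.sin(a))
if __name__=='__main__':
    q0=D[2][0]
    print('C',C.round(4))
    for a in (20,25,30,35,40,45,55,65):
      for h in (0,-15,-30):
        za,xa=axes(a,h); out=[]
        q,e=ik(pw(-.112,0,.066)-.008*za+.011*xa,za,q0,xa); out.append(('tab',round(e,4),q.round(2)))
        for th in (.5,.9,1.3,1.5):
            b=th-.06; p=pw(.108-.197*np.cos(b),0,.088+.197*np.sin(b)); qq,e=ik(p,za,q0,xa); out.append((th,round(e,3),round(qq[2],2)))
        print(a,h,out)
E
python3 plan.py
```

```text
C [ 0.5895 -0.0896  0.    ]
20 0 [('tab', np.float64(0.0), array([-0.4 , -0.08,  2.33,  0.16,  0.55,  1.21])), (0.5, np.float64(0.0), np.float64(2.2)), (0.9, np.float64(0.0), np.float64(2.04)), (1.3, np.float64(0.0), np.float64(1.85)), (1.5, np.float64(0.0), np.float64(1.75))]
20 -15 [('tab', np.float64(0.0), array([-0.35, -0.07,  2.32, -0.05,  0.54,  1.67])), (0.5, np.float64(0.0), np.float64(2.19)), (0.9, np.float64(0.0), np.float64(2.03)), (1.3, np.float64(0.0), np.float64(1.84)), (1.5, np.float64(0.0), np.float64(1.74))]
20 -30 [('tab', np.float64(0.0), array([-0.3 , -0.05,  2.3 , -0.24,  0.57,  2.13])), (0.5, np.float64(0.0), np.float64(2.17)), (0.9, np.float64(0.0), np.float64(2.01)), (1.3, np.float64(0.0), np.float64(1.82)), (1.5, np.float64(0.0), np.float64(1.72))]
25 0 [('tab', np.float64(0.0), array([-0.41, -0.11,  2.38,  0.24,  0.46,  1.12])), (0.5, np.float64(0.0), np.float64(2.25)), (0.9, np.float64(0.0), np.float64(2.09)), (1.3, np.float64(0.0), np.float64(1.9)), (1.5, np.float64(0.0), np.float64(1.8))]
25 -15 [('tab', np.float64(0.0), array([-0.35, -0.1 ,  2.37, -0.07,
[... 4353 characters left out ...]
0.5, np.float64(0.213), np.float64(2.45)), (0.9, np.float64(0.0), np.float64(2.44)), (1.3, np.float64(0.009), np.float64(2.27)), (1.5, np.float64(0.021), np.float64(2.18))]
65 -15 [('tab', np.float64(0.3205), array([-0.24, -0.11,  2.45, -1.16,  0.24,  2.84])), (0.5, np.float64(0.191), np.float64(2.45)), (0.9, np.float64(0.021), np.float64(2.42)), (1.3, np.float64(0.094), np.float64(2.18)), (1.5, np.float64(0.088), np.float64(2.09))]
65 -30 [('tab', np.float64(0.3391), array([-0.23, -0.13,  2.45, -1.02,  0.3 ,  2.84])), (0.5, np.float64(0.209), np.float64(2.44)), (0.9, np.float64(0.163), np.float64(2.31)), (1.3, np.float64(0.142), np.float64(2.13)), (1.5, np.float64(0.139), np.float64(2.04))]
```

```bash
python3 - <<'E'
from plan import *
c=cam('top')
print(world(c,372.8,222.1,.072), pw(-.107,0,.072))
print(proj(c,[pw(-.107,0,.072),pw(-.122,.025,.072),pw(-.122,-.025,.072),pw(-.125,.085,.066),pw(-.125,-.085,.066),pw(.108,.085,.123)]))
cv2.imwrite('pics/z2.png',cv2.resize(c['img'][180:250,320:440],None,fx=6,fy=6,interpolation=cv2.INTER_CUBIC))
za,xa=axes(30)
for n,x,z in(('hover',-.115,.112),('near',-.115,.077),('press',-.115,.064)):
    p=pw(x,0,z)-.008*za+.011*xa; q,e=ik(p,za,D[2][0],xa); print(n,p.round(4),q.round(3),round(e,4))
s=get_state(); m=R.from_quat(s['tcp_rot']).as_matrix(); T=np.column_stack([xa,np.cross(za,xa),za])
print('rotvec',np.rad2deg(R.from_matrix(T@m.T).as_rotvec()).round(2), s['eef_pos'])
E
```

```text
[ 0.48398671 -0.07607218  0.072     ] [ 0.4838 -0.073   0.072 ]
[[371.47967454 222.17662065]
 [359.91674849 226.83734953]
 [381.26484015 230.2118688 ]
 [334.07069948 224.33993966]
 [406.27603138 235.76082534]
 [350.4676707  121.66542884]]
hover [ 0.4814 -0.0726  0.1244] [-0.427 -0.257  2.417  0.289  0.491  1.078] 0.0
near [ 0.4814 -0.0726  0.0894] [-0.427 -0.178  2.434  0.351  0.401  1.009] 0.0
press [ 0.4814 -0.0726  0.0764] [-0.427 -0.147  2.438  0.383  0.367  0.974] 0.0
rotvec [ 0.88 12.86  0.34] [ 0.50082948 -0.06938445  0.28875394]
```

View pics/z2.png

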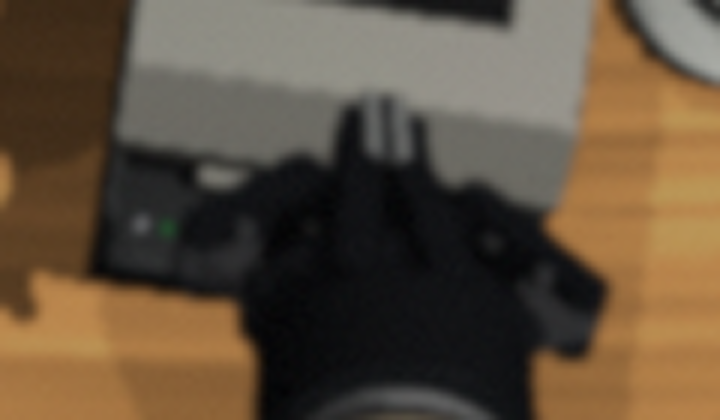

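Call:
move_arm(linear=[[-0.007,-0.002,-0.01],[-0.007,-0.002,-0.02],[-0.006,-0.001,-0.03],[0,0,-0.03],[0,0,-0.03],[0,0,-0.025],[0,0,-0.015],[0,0,0]], twist=[[0.2,3,0],[0.2,3,0],[0.2,3,0],[0.2,2,0],[0.1,2,0],[0,0,0.3],[0,0,0],[0,0,0]])

```text
time: 3.08
eef_pos: [0.4774, -0.0743, 0.1202]
tcp_rot: [0.966, -0.076, 0.246, 0.02]
contact_force: [-0.4, 0.2, 0.0]
opening: 0.0
```

```bash
python3 - <<'E'
from h import *
log()
c=cam('top'); cv2.imwrite('pics/z3.png',cv2.resize(c['img'][160:260,310:450],None,fx=5,fy=5,interpolation=cv2.INTER_CUBIC))
c=cam('side'); cv2.imwrite('pics/z4.png',cv2.resize(c['img'][100:240,250:430],None,fx=4,fy=4,interpolation=cv2.INTER_CUBIC))
E
```

```text
t 3.08 q [-0.431 -0.249  2.414  0.268  0.509  1.092] p [ 0.4774 -0.0743  0.1202] zax [ 0.472 -0.075 -0.878] xax [ 0.867 -0.136  0.478] tip [ 0.4812 -0.0749  0.1132] F [-0.4  0.2  0. ] op 0.0
```

View pics/z3.png

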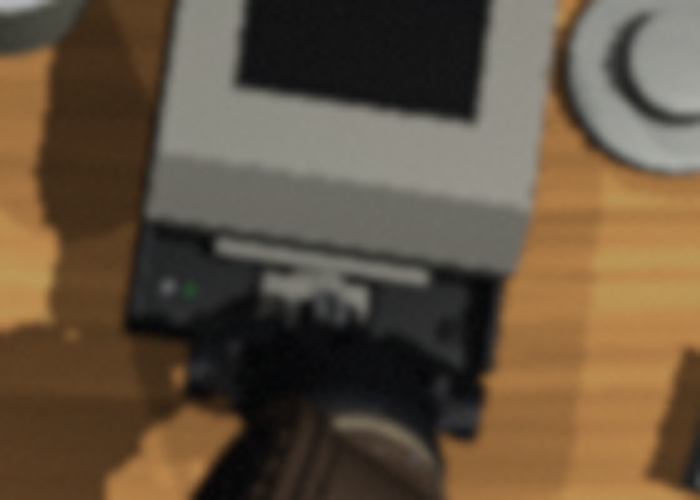

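View pics/z4.png

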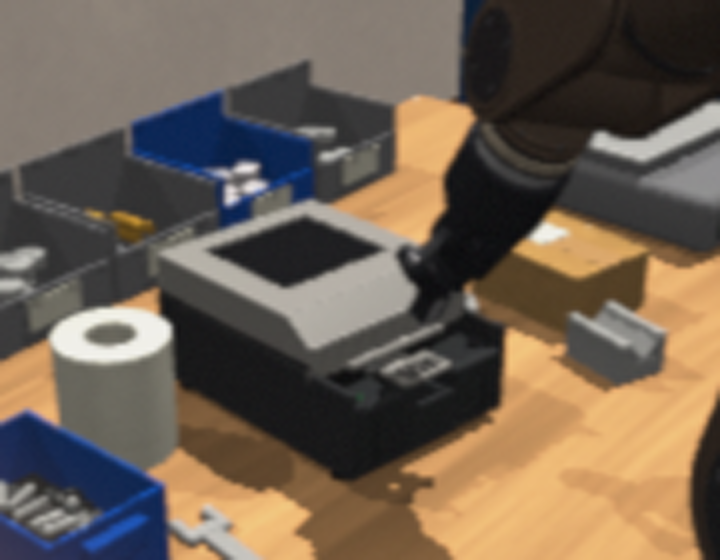

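Both views show the tips over the tab and clear of the lid's front edge. I'll descend until they are just above the pad.

Call:
move_arm(linear=[[0.003,0,-0.01],[0,0,-0.01],[0,0,-0.005],[0,0,-0.003],[0,0,0]], twist=[[0,0,0],[0,0,0],[0,0,0],[0,0,0],[0,0,0]])

```text
time: 3.6
eef_pos: [0.4873, -0.0771, 0.1037]
tcp_rot: [0.964, -0.075, 0.256, 0.023]
contact_force: [-0.3, 0.5, 0.5]
opening: -0.003
```

```bash
python3 - <<'E'
from h import *
log()
c=cam('side'); cv2.imwrite('pics/z5.png',cv2.resize(c['img'][140:220,290:400],None,fx=7,fy=7,interpolation=cv2.INTER_CUBIC))
E
```

```text
t 3.6 q [-0.427 -0.191  2.41   0.306  0.436  1.052] p [ 0.4873 -0.0771  0.1037] zax [ 0.489 -0.083 -0.868] xax [ 0.858 -0.132  0.496] tip [ 0.4912 -0.0778  0.0968] F [-0.3  0.5  0.5] op -0.0
```

View pics/z5.png

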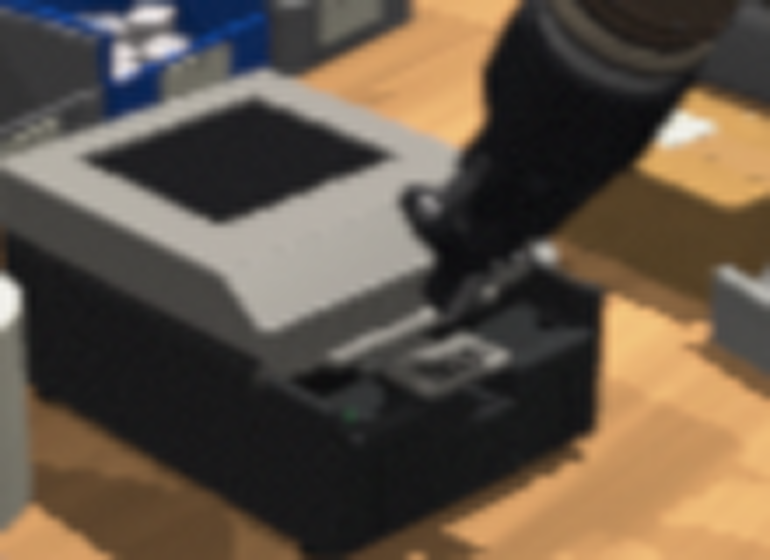

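Call:
move_arm(linear=[[-0.005,0.001,-0.003],[-0.004,0.001,-0.005],[0,0,-0.004],[0,0,0]], twist=[[0,0,0],[0,0,0],[0,0,0],[0,0,0]])

```text
time: 3.98
eef_pos: [0.4791, -0.0756, 0.0942]
tcp_rot: [0.963, -0.074, 0.258, 0.024]
contact_force: [-0.2, 1.0, -0.3]
opening: 0.002
```

```bash
python3 -c "
from h import *
log()"
```

```text
t 3.98 q [-0.433 -0.195  2.437  0.333  0.41   1.019] p [ 0.4791 -0.0756  0.0942] zax [ 0.494 -0.085 -0.865] xax [ 0.855 -0.131  0.501] tip [ 0.483  -0.0763  0.0873] F [-0.2  1.  -0.3] op 0.0
```

Now at the right x. I'll go down in small steps and watch the force.

Call:
move_arm(linear=[[0,0,-0.004],[0,0,-0.004],[0,0,-0.003],[0,0,0]], twist=[[0,0,0],[0,0,0],[0,0,0],[0,0,0]])

```text
time: 4.32
eef_pos: [0.4791, -0.0758, 0.0823]
tcp_rot: [0.963, -0.075, 0.259, 0.024]
contact_force: [-0.3, 0.2, 1.7]
opening: 0.005
```

Call:
move_arm(linear=[[0,0,-0.003],[0,0,-0.003],[0,0,0]], twist=[[0,0,0],[0,0,0],[0,0,0]])

```text
time: 4.57
eef_pos: [0.4795, -0.0759, 0.076]
tcp_rot: [0.963, -0.074, 0.259, 0.024]
contact_force: [-1.8, 0.4, 3.5]
opening: -0.003
```

```bash
python3 - <<'E'
from h import *
log()
c=cam('side'); cv2.imwrite('pics/z6.png',cv2.resize(c['img'][110:240,250:430],None,fx=4,fy=4,interpolation=cv2.INTER_CUBIC))
E
```

```text
t 4.57 q [-0.433 -0.15   2.442  0.378  0.362  0.971] p [ 0.4795 -0.0759  0.076 ] zax [ 0.495 -0.085 -0.865] xax [ 0.855 -0.131  0.502] tip [ 0.4835 -0.0766  0.0691] F [-1.8  0.4  3.5] op -0.0
```

View pics/z6.png

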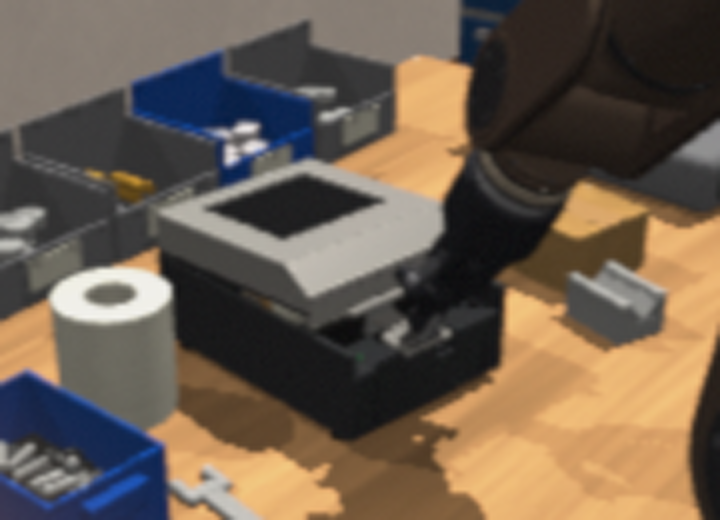

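The lid is lifting. I'll hold for a moment so it can rise.

Call:
move_arm(linear=[[0,0,0],[0,0,0],[0,0,0],[0,0,0],[0,0,0],[0,0,0],[0,0,0]], twist=[[0,0,0],[0,0,0],[0,0,0],[0,0,0],[0,0,0],[0,0,0],[0,0,0]])

```text
time: 5.2
eef_pos: [0.4797, -0.0759, 0.0767]
tcp_rot: [0.963, -0.074, 0.259, 0.024]
contact_force: [-1.4, 0.6, 2.9]
opening: 0.004
```

```bash
python3 - <<'E'
from h import *
log()
c=cam('side'); cv2.imwrite('pics/z7.png',cv2.resize(c['img'][90:240,250:430],None,fx=4,fy=4,interpolation=cv2.INTER_CUBIC))
c=cam('top'); cv2.imwrite('pics/z8.png',cv2.resize(c['img'][110:260,290:470],None,fx=4,fy=4,interpolation=cv2.INTER_CUBIC))
E
```

```text
t 5.2 q [-0.433 -0.151  2.442  0.377  0.363  0.971] p [ 0.4797 -0.0759  0.0767] zax [ 0.495 -0.085 -0.865] xax [ 0.855 -0.13   0.502] tip [ 0.4836 -0.0766  0.0698] F [-1.4  0.6  2.9] op 0.0
```

View pics/z7.png

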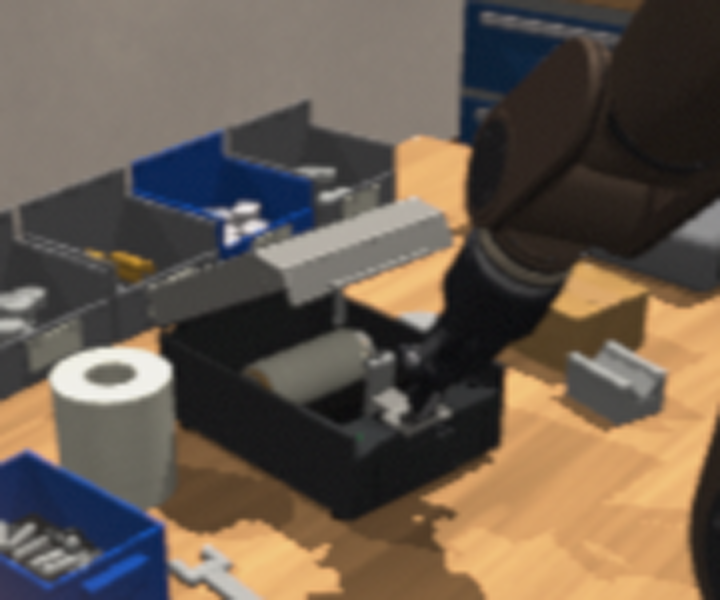

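View pics/z8.png

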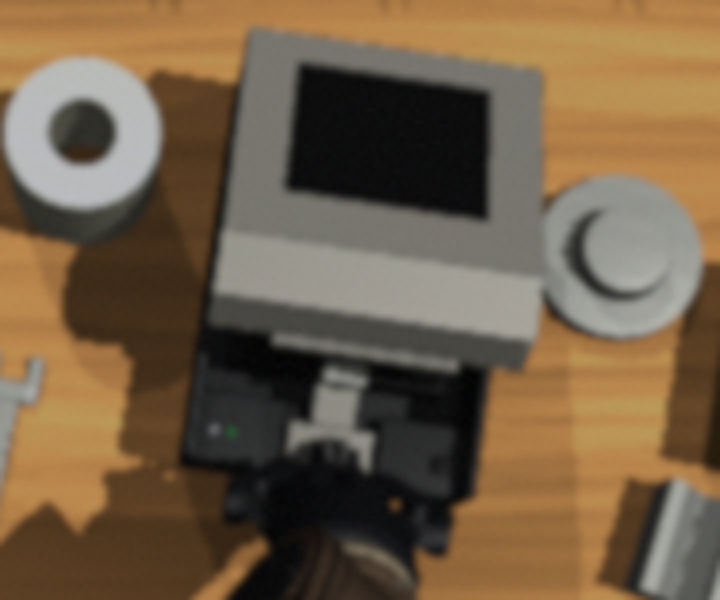

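Call:
move_arm(linear=[[0,0,0.008],[0,0,0.01],[0,0,0.012],[0,0,0.012],[0,0,0.008],[0,0,0]], twist=[[0,0,0],[0,0,0],[0,0,0],[0,0,0],[0,0,0],[0,0,0]])

```text
time: 5.8
eef_pos: [0.4792, -0.076, 0.1294]
tcp_rot: [0.963, -0.075, 0.258, 0.024]
contact_force: [-0.2, -0.7, 1.0]
opening: 0.001
```

```bash
python3 - <<'E'
from plan import *
log()
c=cam('side'); cv2.imwrite('pics/z9.png',cv2.resize(c['img'][90:240,250:430],None,fx=4,fy=4,interpolation=cv2.INTER_CUBIC))
q0=get_state()['qpos']
za,xa=axes(40)
for x,z in((-.117,.13),(-.107,.14),(-.097,.145),(-.077,.15),(-.077,.163)):
    p=pw(x,-.0015,z); q,e=ik(p,za,q0,xa); print(p.round(4),q.round(3),round(e,4))
E
```

```text
t 5.8 q [-0.433 -0.272  2.418  0.273  0.501  1.087] p [ 0.4792 -0.076   0.1294] zax [ 0.494 -0.086 -0.865] xax [ 0.855 -0.132  0.501] tip [ 0.4831 -0.0766  0.1225] F [-0.2 -0.7  1. ] op 0.0
[ 0.4737 -0.0729  0.13  ] [-0.442 -0.296  2.45   0.384  0.438  0.981] 0.0845
[ 0.4836 -0.0745  0.14  ] [-0.443 -0.307  2.45   0.43   0.416  0.94 ] 0.052
[ 0.4934 -0.076   0.145 ] [-0.443 -0.305  2.45   0.488  0.386  0.886] 0.0225
[ 0.5132 -0.0791  0.15  ] [-0.433 -0.266  2.421  0.533  0.353  0.85 ] 0.0
[ 0.5132 -0.0791  0.163 ] [-0.433 -0.292  2.412  0.49   0.383  0.897] 0.0
```

View pics/z9.png

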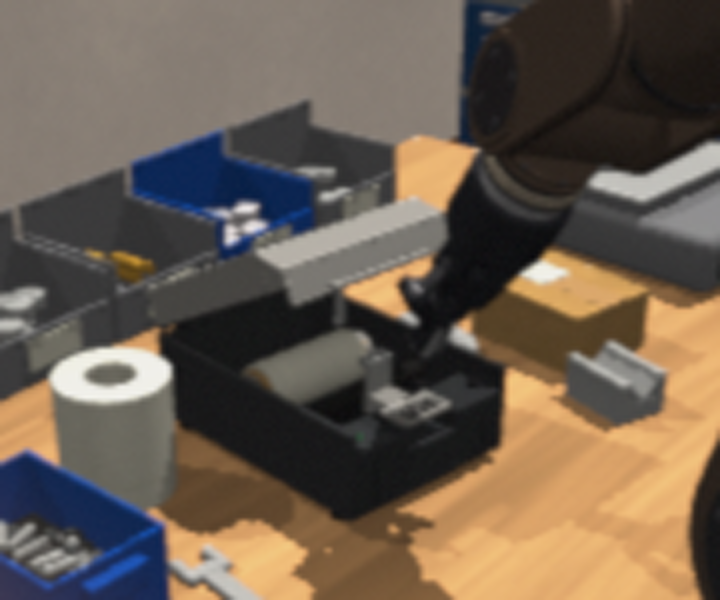

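The tab is back up and the lid is standing at about 0.5 rad. Next the fingertips go under the ledge.

Call:
move_arm(linear=[[0.006,-0.001,0.004],[0.007,-0.001,0.004],[0.007,-0.001,0.003],[0.007,-0.001,0.002],[0.005,0,0],[0,0,0]], twist=[[-0.3,-2,0],[-0.3,-2,0],[-0.3,-2,0],[-0.3,-2,0],[-0.3,-2,0],[0,0,0]])

```text
time: 6.35
eef_pos: [0.5101, -0.0794, 0.1386]
tcp_rot: [0.936, -0.074, 0.343, 0.03]
contact_force: [-0.5, 0.7, -0.6]
opening: -0.003
```

```bash
python3 - <<'E'
from plan import *
log()
c=cam('side'); cv2.imwrite('pics/z10.png',cv2.resize(c['img'][90:240,250:430],None,fx=4,fy=4,interpolation=cv2.INTER_CUBIC))
c=cam('top'); cv2.imwrite('pics/z11.png',cv2.resize(c['img'][110:260,290:470],None,fx=4,fy=4,interpolation=cv2.INTER_CUBIC))
E
```

```text
t 6.35 q [-0.433 -0.251  2.436  0.572  0.32   0.809] p [ 0.5101 -0.0794  0.1386] zax [ 0.637 -0.107 -0.763] xax [ 0.754 -0.118  0.646] tip [ 0.5152 -0.0802  0.1325] F [-0.5  0.7 -0.6] op -0.0
```

View pics/z10.png

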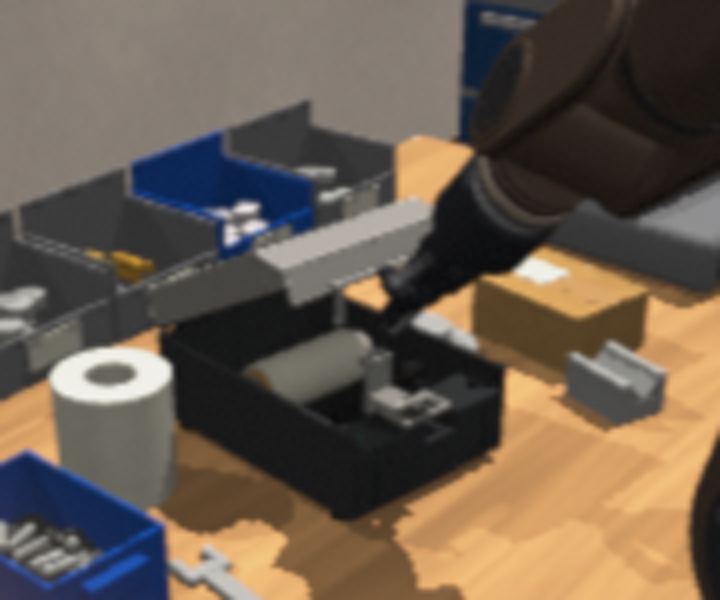

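View pics/z11.png

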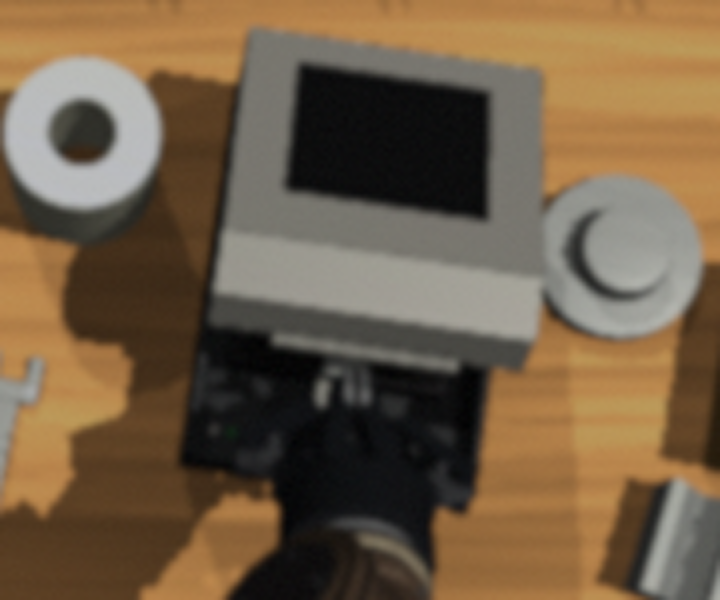

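```bash
python3 - <<'E'
from plan import *
c=cam('top')
b=.5-.06
led=pw(.108-.197*np.cos(b),-.002,.088+.197*np.sin(b)); print('model ledge',led.round(4),proj(c,led))
print('seen',world(c,381.3,198,.172)); P_=cloud(c)
for v in range(190,206,2): print(v,P_[v,390].round(3))
# tips pixels
s=get_state();m=R.from_quat(s['tcp_rot']).as_matrix();t=np.array(s['eef_pos'])+.008*m[:,2]
print('tip',proj(c,[t,t+.011*m[:,0]]))
q0=s['qpos'];za,xa=axes(40)
for th in (.5,.6,.8,1.,1.2,1.3,1.4,1.5):
    b=th-.06; p=pw(.108-.197*np.cos(b)-.005,-.002,.088+.197*np.sin(b)-.0095)
    q,e=ik(p,za,q0,xa); q0=q; print(th,p.round(4),q.round(2),round(e,4))
E
```

```text
model ledge [ 0.5198 -0.0807  0.1719] [[380.67067038 200.09085113]]
seen [ 0.52429317 -0.08207136  0.172     ]
190 [ 0.538 -0.098  0.192]
192 [ 0.535 -0.099  0.185]
194 [ 0.532 -0.1    0.175]
196 [ 0.528 -0.1    0.174]
198 [ 0.524 -0.1    0.173]
200 [ 0.52  -0.101  0.17 ]
202 [ 0.532 -0.117  0.07 ]
204 [ 0.528 -0.118  0.066]
tip [[378.14722591 204.70453861]
 [379.1183172  200.47908582]]
0.5 [ 0.5149 -0.0799  0.1624] [-0.43 -0.29  2.41  0.49  0.38  0.89] 0.0
0.6 [ 0.524  -0.0813  0.1798] [-0.43 -0.29  2.38  0.44  0.41  0.95] 0.0
0.8 [ 0.5472 -0.085   0.2113] [-0.41 -0.27  2.3   0.37  0.46  1.04] 0.0
1.0 [ 0.5762 -0.0895  0.2376] [-0.39 -0.23  2.21  0.32  0.49  1.1 ] 0.0
1.2 [ 0.6097 -0.0947  0.2575] [-0.37 -0.16  2.12  0.29  0.52  1.15] 0.0
1.3 [ 0.6277 -0.0976  0.2648] [-0.37 -0.12  2.07  0.27  0.52  1.17] 0.0
1.4 [ 0.6464 -0.1005  0.2703] [-0.36 -0.08  2.03  0.26  0.53  1.19] 0.0
1.5 [ 0.6656 -0.1035  0.2738] [-0.35 -0.04  1.98  0.25  0.53  1.21] 0.0
```

Call:
move_arm(linear=[[0.004,-0.001,0.006],[0.003,0,0.006],[0,0,0.004],[0.002,0,0.005],[0.002,0,0.005],[0.003,0,0.006],[0,0,0]], twist=[[0,0,0],[0,0,0],[0,0,0],[0,0,0],[0,0,0],[0,0,0],[0,0,0]])

```text
time: 7.08
eef_pos: [0.5233, -0.0802, 0.1715]
tcp_rot: [0.937, -0.074, 0.339, 0.03]
contact_force: [0.0, 0.4, -0.2]
opening: 0.0
```

```bash
python3 - <<'E'
from plan import *
log()
c=cam('side'); cv2.imwrite('pics/z12.png',cv2.resize(c['img'][90:240,250:430],None,fx=4,fy=4,interpolation=cv2.INTER_CUBIC))
E
```

```text
t 7.08 q [-0.419 -0.277  2.382  0.435  0.39   0.96 ] p [ 0.5233 -0.0802  0.1715] zax [ 0.632 -0.106 -0.768] xax [ 0.759 -0.118  0.64 ] tip [ 0.5283 -0.081   0.1654] F [ 0.   0.4 -0.2] op 0.0
```

View pics/z12.png

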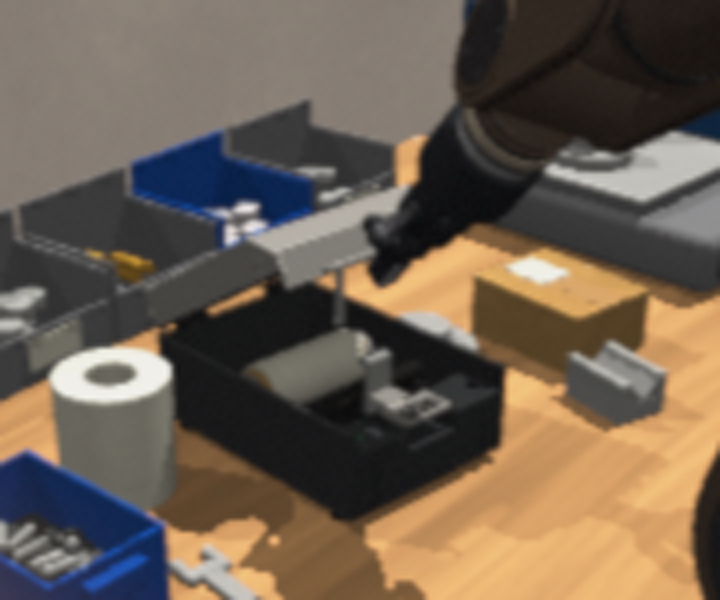

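The lid is rising with the fingers. I'll follow its arc.

Call:
move_arm(linear=[[0.004,-0.001,0.008],[0.004,-0.001,0.008],[0.005,-0.001,0.008],[0.005,-0.001,0.008],[0.005,-0.001,0.007],[0.007,-0.001,0.007],[0.007,-0.001,0.006],[0,0,0]], twist=[[0,0,0],[0,0,0],[0,0,0],[0,0,0],[0,0,0],[0,0,0],[0,0,0],[0,0,0]])

```text
time: 7.8
eef_pos: [0.5634, -0.0875, 0.2287]
tcp_rot: [0.937, -0.074, 0.339, 0.029]
contact_force: [-0.5, -0.7, -0.9]
opening: 0.002
```

```bash
python3 - <<'E'
from plan import *
log()
c=cam('side'); cv2.imwrite('pics/z13.png',cv2.resize(c['img'][90:240,250:430],None,fx=4,fy=4,interpolation=cv2.INTER_CUBIC))
E
```

```text
t 7.8 q [-0.395 -0.249  2.246  0.318  0.484  1.102] p [ 0.5634 -0.0875  0.2287] zax [ 0.631 -0.105 -0.769] xax [ 0.759 -0.119  0.64 ] tip [ 0.5685 -0.0884  0.2226] F [-0.5 -0.7 -0.9] op 0.0
```

View pics/z13.png

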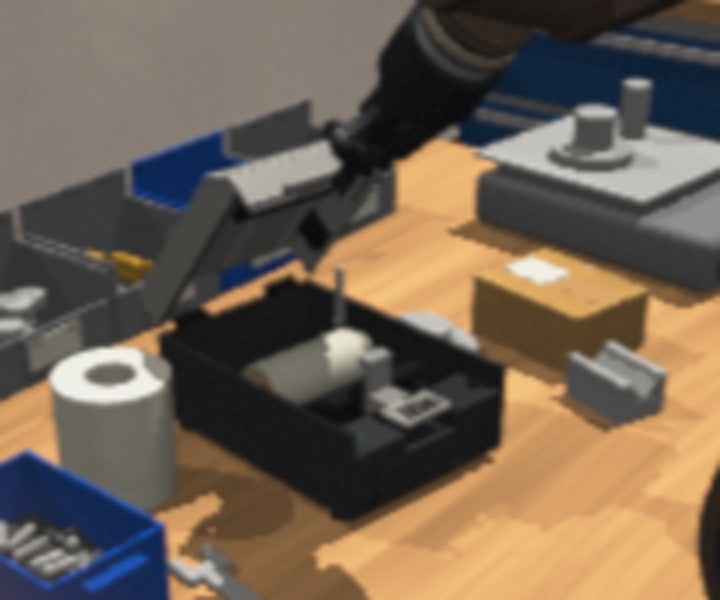

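Call:
move_arm(linear=[[0.008,-0.001,0.006],[0.008,-0.001,0.006],[0.009,-0.001,0.005],[0.009,-0.001,0.005],[0.009,-0.001,0.005],[0.009,-0.001,0.004],[0.009,-0.002,0.003],[0.009,-0.002,0.003],[0.009,-0.002,0.003],[0.009,-0.002,0.001],[0.008,-0.001,0.001],[0,0,0]], twist=[[0,0,0],[0,0,0],[0,0,0],[0,0,0],[0,0,0],[0,0,0],[0,0,0],[0,0,0],[0,0,0],[0,0,0],[0,0,0],[0,0,0]])

```text
time: 8.85
eef_pos: [0.6673, -0.1032, 0.2713]
tcp_rot: [0.938, -0.074, 0.338, 0.029]
contact_force: [-0.7, -0.3, 0.1]
opening: -0.001
```

```bash
python3 - <<'E'
from plan import *
log()
c=cam('side'); cv2.imwrite('pics/z14.png',cv2.resize(c['img'][70:240,230:430],None,fx=4,fy=3.5,interpolation=cv2.INTER_CUBIC))
E
```

```text
t 8.85 q [-0.345 -0.034  1.974  0.228  0.529  1.227] p [ 0.6673 -0.1032  0.2713] zax [ 0.629 -0.105 -0.77 ] xax [ 0.761 -0.12   0.638] tip [ 0.6724 -0.104   0.2652] F [-0.7 -0.3  0.1] op -0.0
```

View pics/z14.png

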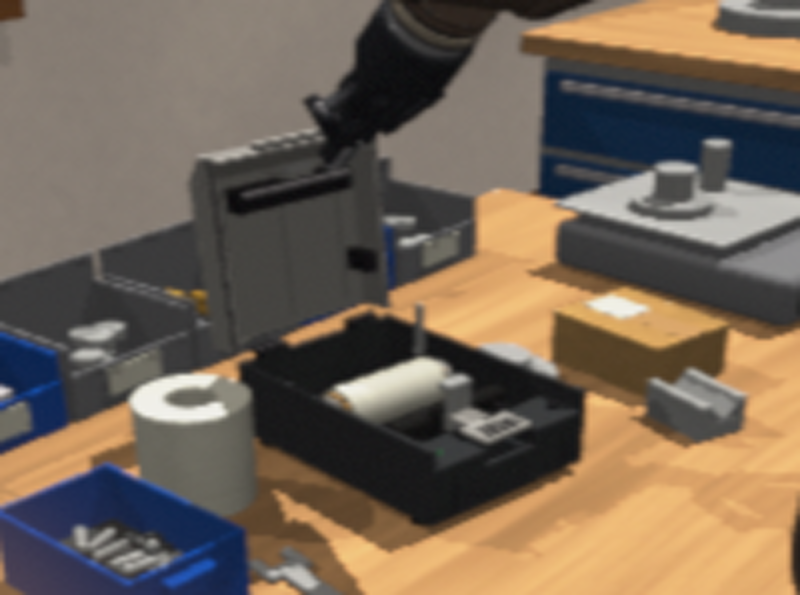

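Call:
move_arm(linear=[[0.009,-0.002,0.001],[0.009,-0.001,0],[0.008,-0.001,-0.001],[0,0,0],[0,0,0],[0,0,0],[0,0,0],[0,0,0],[0,0,0]], twist=[[0,0,0],[0,0,0],[0,0,0],[0,0,0],[0,0,0],[0,0,0],[0,0,0],[0,0,0],[0,0,0]])

```text
time: 9.65
eef_pos: [0.6942, -0.1068, 0.2688]
tcp_rot: [0.939, -0.074, 0.336, 0.028]
contact_force: [-0.3, -0.1, 0.5]
opening: -0.003
```

```bash
python3 - <<'E'
from plan import *
log()
c=cam('side'); cv2.imwrite('pics/z15.png',cv2.resize(c['img'][70:240,230:430],None,fx=4,fy=3.5,interpolation=cv2.INTER_CUBIC))
E
```

```text
t 9.65 q [-0.334  0.032  1.912  0.216  0.528  1.245] p [ 0.6942 -0.1068  0.2688] zax [ 0.626 -0.103 -0.773] xax [ 0.764 -0.12   0.634] tip [ 0.6992 -0.1076  0.2626] F [-0.3 -0.1  0.5] op -0.0
```

View pics/z15.png

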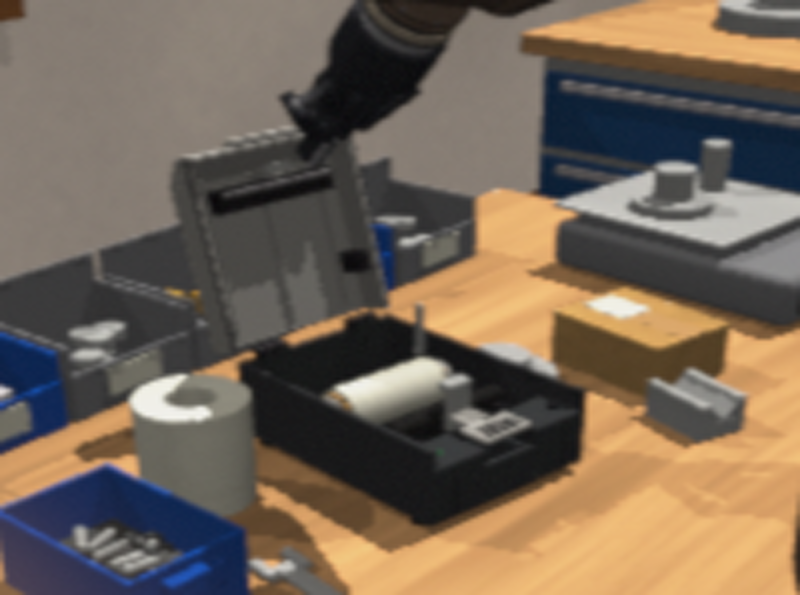

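Call:
move_arm(linear=[[-0.02,0.003,0],[-0.03,0.005,0],[-0.035,0.005,0.005],[-0.035,0.005,0.01],[-0.035,0.005,0.02],[-0.02,0.003,0.02],[0,0,0.01],[0,0,0],[0,0,0]], twist=[[0,0,0],[0,0,0],[0,0,0],[0,0,0],[0,0,0],[0,0,0],[0,0,0],[0,0,0],[0,0,0]])

```text
time: 10.45
eef_pos: [0.5111, -0.0791, 0.3344]
tcp_rot: [0.938, -0.074, 0.336, 0.029]
contact_force: [0.1, 0.3, -0.3]
opening: -0.001
```

```bash
python3 - <<'E'
from plan import *
log()
c=cam('side'); cv2.imwrite('pics/z16.png',cv2.resize(c['img'][70:240,230:430],None,fx=4,fy=3.5,interpolation=cv2.INTER_CUBIC))
c=cam('top','z17.png'); Q=cloud(c)[60:240,330:430].reshape(-1,3)
H=pw(.108,0,.088); d=Q-H; xx=d@X; yy=d@Y; zz=d[:,2]
m=(abs(yy)<.06)&(zz>.12)&(xx>-.03)&(xx<.15)&(zz<.21)
for lo in np.arange(.1,.22,.01):
    k=(abs(yy)<.045)&(zz>lo)&(zz<lo+.01)&(xx>-.05)&(xx<.15)
    if k.sum(): print(round(lo,2),k.sum(),xx[k].min().round(3),np.median(xx[k]).round(3),xx[k].max().round(3))
b=1.85-.06; print('model ledge rel',-.197*np.cos(b),.197*np.sin(b), 'px',proj(c,pw(.108-.197*np.cos(b),0,.088+.197*np.sin(b))))
E
```

```text
t 10.45 q [-0.43  -0.502  2.226  0.244  0.761  1.179] p [ 0.5111 -0.0791  0.3344] zax [ 0.627 -0.104 -0.772] xax [ 0.763 -0.119  0.635] tip [ 0.5161 -0.0799  0.3283] F [ 0.1  0.3 -0.3] op -0.0
0.12 89 0.042 0.045 0.048
0.13 95 0.044 0.046 0.06
0.14 216 0.042 0.05 0.06
0.15 57 0.042 0.045 0.054
0.16 18 0.044 0.048 0.051
0.17 213 0.042 0.064 0.071
0.18 252 0.04 0.045 0.066
0.19 99 0.043 0.046 0.05
model ledge rel 0.04283812687422883 0.19228597163055727 px [[402.99544634  80.89415877]]
```

View pics/z16.png

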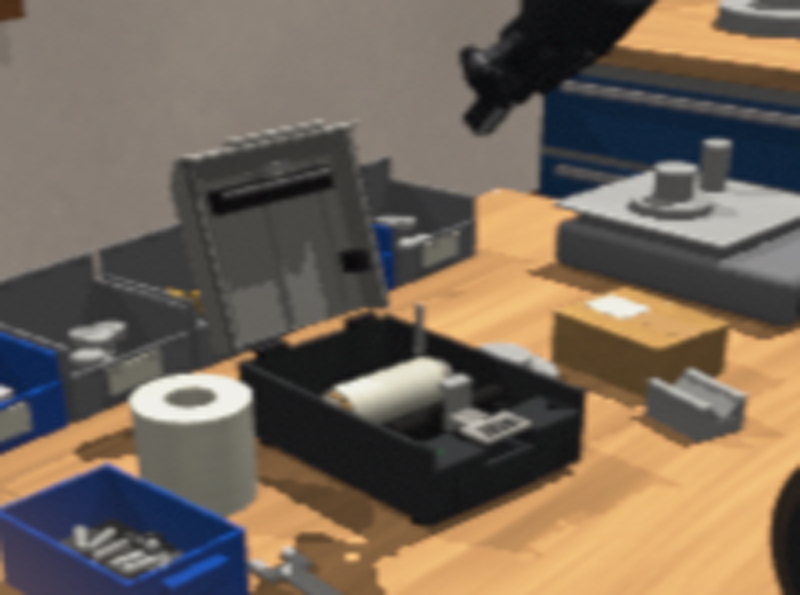

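View pics/z17.png

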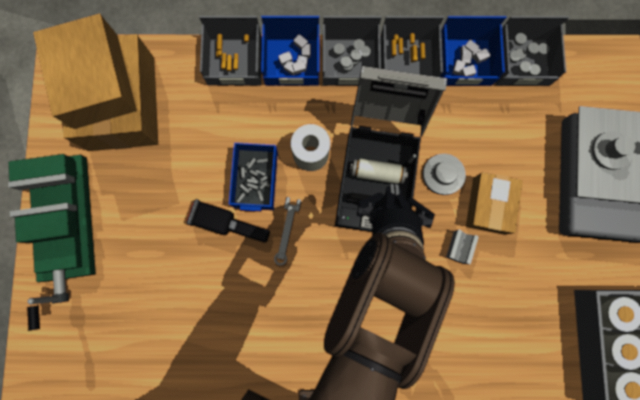

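The lid's edge sits at (+0.043, +0.19) m from the hinge, which matches the model at 1.85 rad. The printer and the things around it are where they were, and the robot is clear.

```bash
python3 -c "
from h import *
print(sign_off(), get_state()['time'])"
```

```text
the job is handed in; nothing more can be done
the job is handed in; nothing more can be done
```

The printer is open: the lid rests against its stop, the tab is back up, and I handed the job in at about 10.6 s. I pressed the tab with the closed fingertips (about 3.5 N) and the lid sprang up. I then lifted clear so the tab could come back, and pushed the lid up and over from under its ledge.

**Last checks:**
- **Lid:** depth from the top camera put its edge 43 mm behind and about 0.19 m above the hinge. That matches the model at 1.85 rad, and it stayed there after the fingers withdrew.
- **Surroundings:** by eye, the pictures showed no shift of the printer or of the things beside it; I took no separate measurements of these.
- **Robot:** it was clear of everything, with a contact force near 0 N.

**One blemish:** early on, while tilting the tool in free air, the elbow ran up to the edge of its range. It read 2.485 against the stated 2.48, and the wrist force showed about 80 N until I moved away. Nothing was touched, but that reading is slightly over the stated range and could count against the joint limit.

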